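# Bolt the gate of the bench hold cage

### The job

Shut the mesh gate of the small parts cage against its spring and bolt it: slide the bolt right across into the keeper on the post, then turn its handle down so that it drops fully into the keeper's notch. Find the notch by feel without forcing rod or handle against the keeper (it is not always screwed on at the same place), and let go with the gate held by the bolt; leave the grease tin on the cage and the oil bottle and vee block beside it where they stand.

Things in the scene. Friction and masses are not known exactly. Their poses are not given: they have to be found in the camera images.
- cage: low cage of green steel tube and mesh, 130 deep (x) x 304 wide (y) x 170 high (all sizes in mm), fixed to the bench. Origin on the bench at mid-depth, z up; the front faces the cage's -x, posts' front faces at x = -65. From the front the gate hangs on the left post; the wide right post (y = -93 to -161) carries the keeper. Its inner parts stay.
- gate (a joint): gate angle, rad: 0 shut (stop), grows swinging out to the front; starts 0.35 to 0.7. Upright hinge axis at cage x = -65, y = +119. Tube frame 207 long from the hinge, z = 14 to 161, 16 thick, front face flush with the posts when shut. Moves lightly, but a spring buffer at its free edge holds it 0.055 ajar: about 5 N there presses it shut; it springs back until bolted.
- latch_edge (a point): point on the gate at its free edge, 207 from the hinge, on the bolt's axis: z = 137 and 20 in front of the gate's front face. Axes as the cage's when the gate is shut, turning with it (y towards the hinge).
- bolt (a joint): travel of the bolt rod along the gate, m: 0 drawn back, grows away from the hinge (cage -y when shut); slides with about 3 N. Steel rod, 12 thick, tapered nose, in two guides 22 wide and 22 high, 98 and 140 from the hinge. The handle stands 170 + travel from the hinge, the nose tip 28 beyond it. The nose meets the keeper's bore at 0.044 to 0.062 travel and enters if the gate is shut to 0.015.
- handle (a joint): angle of the handle about the rod, rad: 0 straight up (rear stop), grows as the knob swings out to the front (cage -x) and down; 1.57 is level, 1.95 the lower stop, in the notch. Stiff: 0.05 N m, stays where left; starts 0.05 to 0.35. Beside the notch the keeper stops it at about 1.14, before that it swings freely.
- knob (a point): centre of the steel ball knob, 18 diameter, at the handle's end: 46 from the rod's axis, on a round stem 8 thick. z axis along the handle away from the rod, y along the rod towards the hinge. Upright it stands clear: guides end 11, the keeper 15 above the rod's axis, roof and gate 33 or less.
- keeper_about (a point): nominal place of the keeper's notch, on the bolt's axis at the right post (axes as the cage). The keeper, a steel block on slotted screws, sits up to 9 to either side (y); not measured. Notch 12 wide, open to top and front, cheeks 12 and 25. The stem runs against its bored block (15 above the axis) 11 past the notch's middle. Sticks 46 out from the post, 26 below the axis. Never over 30 N on it.
- grease_tin: flat round grease tin with a yellow lid, 67 diameter, 32 high, standing on the cage roof at the rear left; bystander. Origin at the centre of its underside.
- oil_bottle: small white oiler with a red nozzle, 40 diameter, 105 high, standing on the bench right of the cage, level with the middle of its depth; bystander. Origin at the centre of its underside.
- vee_block: dark steel vee block 43 x 57 x 46, on the bench left of the cage; bystander. Origin at the centre of its underside.

How it is judged:
By the outcome, as a careful person would: the job done as asked, in the order asked, and still so for the second after the job is handed in, with the robot touching nothing.
It also fails if it takes over 58 s, if anything falls off the work surface, if the arm or the gripper's body presses on something with over 40 N, if the wrist force passes 120 N, or if a joint passes its speed limit or range.

### The arm

A 6-joint arm with a two-finger parallel gripper is mounted at the origin on a cart in front of the work surface, level with it; the furniture and walls round the work are solid. World frame = base frame: x ahead of the robot, y to its left, z up, the work surface at z = 0. Lengths are in mm, angles in rad, forces in N, time in s.
With the tool pointing down it reaches from about 400 to 925 mm from the base axis. Payload 12.5 kg.
Tool frame: the origin (TCP) lies midway between the tips of the shut fingers; the grasp point (between the pads) lies 19 mm behind it; z points along the fingers, y is the line along which they close (so a half turn about z gives the same grasp; the last joint's range is limited). The gripper opens to 95 mm and grips with 3 to 60 N. Pads are 20 mm wide; open, the fingers measure 119 mm over their backs; the gripper's body (75 mm by 180 mm) begins 59 mm behind the grasp point.
Start: joints at [-1.244, 0.491, 1.559, -0, 1.092, -0.106], TCP at [262.158, -567.38, 214.661] pointing down, gripper open.
Joint ranges: [-3.1, 3.1], [-0.84, 2.19], [0.05, 2.79], [-1.13, 4.28], [0.06, 2.93], [-2.69, 2.69]. Speed limits (rad/s): [2.22, 2.22, 2.79, 3.14, 3.14, 3.14].

### API

Orientations are given as [roll, pitch, yaw] about the fixed x, y, z axes, in that order (R = Rz(yaw) Ry(pitch) Rx(roll)).
In Python, from cell import env gives the robot as it stands.
- The arm moves only by the tool arm_command, never from a script. Its argument "targets" is a list of rows, each a list of 5 numbers: the shift along the tool's x, y, z in mm, then the turn about the tool's z in degrees, then the opening, from 0 (shut) to 1 (fully open). In form: [[tx, ty, tz, roll, fingers], ...]. A call has 1 to 5 rows; each row is the pose to reach, as a shift and turn from the pose commanded when the call began, along the tool's axes at that moment; what a row does not reach only later rows make up. A row lasts 1/10 s, in which the tool goes at most 50 mm and 8.59 degrees, less where a joint would pass 70% of its speed; a pose out of reach is approached as far as the arm can. A call with a gripper value outside its range is refused whole. The fingers move at their own pace and stop on an object; the grip force is fixed at half the most. Time passes only in rows, so rows that repeat a pose let the fingers close. It gives the time, the measured TCP pose, the force, the opening and the grip force at its end, in the units of the state.
- env.state(): the state, without advancing time (a new reading comes with each control period).
- env.read_camera(name): name is "scene" or "top"; returns a dict with "frame" (400x640x3 uint8, red, green, blue), "vertical_fov" (degrees; the focal length in pixels is half the picture's height over the tangent of half this angle, whatever the lens; pixels are square), "cx", "cy" (the principal point, pixels), "k1" (the pictures are not rectified: a ray, as slopes to the right and down, at radius r is drawn at 1 + k1 r^2 times it, then the intrinsics apply), "world_from_camera" (4x4, takes a point from camera to world coordinates). Camera axes: x right, y down, z forward; pixel columns grow to the right and rows downward; lengths in mm; the calibration is good to about 2 mm. A picture is of the moment at which its call begins. There is no depth.
- env.job_done(): hands the job in; it is judged then, once.
The state is a dict: "t": time; "joints": joint angles; "qvel": joint speeds; "tau": joint torques, N m; "eef_pos": TCP position; "tcp_rot": TCP orientation; "ft_force": force on the tool from outside, world axes, zero at the start; "moment": the same for the moment, N m; "opening": opening from 0.0 (shut) to 1.0 (fully open); "grip_force": force on a finger pad.
Only numpy, scipy, OpenCV 4.12 (cv2) and the standard library are available. Lean on these libraries where they do the work, as an engineer would, in place of code of your own. Each camera call takes 0.05 s, during which the arm holds its last target. There are 200 camera calls.

## Working session

There is one attempt and no reset: what is moved stays moved. The work goes in short steps, Python scripts to look and compute and a tool call to move; the robot and the scene stay as the last step left them, time stands still between calls to the robot, and variables do not carry over. Pictures are saved under pics/ and viewed, at most 10 in all, crops included, and the job is handed in when it is done.

Besides the shell and the picture viewer there is one more tool, called after ">>>" as name([rows], argument=value, ...), one row to a line, values as JSON. arm_command: Moves the arm, as the interface text tells. Its arguments: {"type":"object","properties":{"targets":{"type":"array","items":{"type":"array","items":{"type":"number"}}}},"required":["targets"]}

```bash
ls; mkdir -p pics
cat > h.py <<'E'
import numpy as np,cv2
from cell import env
def cam(n):
    c=env.read_camera(n); f=200/np.tan(np.radians(c["vertical_fov"]/2)); return c,f
def proj(c,f,P):
    P=np.atleast_2d(P).astype(float); T=np.linalg.inv(c["world_from_camera"])
    q=P@T[:3,:3].T+T[:3,3]; s=q[:,:2]/q[:,2:]; r2=(s**2).sum(1,keepdims=True)
    s=s*(1+c["k1"]*r2); return s*f+[c["cx"],c["cy"]]
def ray(c,f,uv):
    d=(np.array(uv,float)-[c["cx"],c["cy"]])/f; s=d.copy()
    for _ in range(20): s=d/(1+c["k1"]*(s@s))
    T=c["world_from_camera"]; return T[:3,3],T[:3,:3]@np.r_[s,1]
def onz(c,f,uv,z):
    o,d=ray(c,f,uv); return o+d*(z-o[2])/d[2]
E
python3 - <<'E'
from h import *
for n in("scene","top"):
    c,f=cam(n); cv2.imwrite(f"pics/{n}0.png",c["frame"][:,:,::-1]); print(n,f,c["cx"],c["cy"],c["k1"],np.round(c["world_from_camera"],3).tolist())
print(env.state())
E
```

```text
pics
scene 427.8791940418226 325.96660546951904 201.01236902320304 -0.055510480516509905 [[-0.853, -0.231, 0.469, 139.53], [-0.522, 0.339, -0.783, 1050.3], [0.022, -0.912, -0.41, 513.028], [0.0, 0.0, 0.0, 1.0]]
top 460.132170010985 321.2758400324861 199.6380593194163 -0.10917074456830732 [[0.015, -0.983, 0.185, 355.613], [-1.0, -0.016, -0.003, 325.508], [0.006, -0.185, -0.983, 1086.591], [0.0, 0.0, 0.0, 1.0]]
{'t': 0.1, 'joints': array([-1.24357962e+00,  4.91490059e-01,  1.55937169e+00, -1.38276813e-05,
        1.09168986e+00, -1.05579110e-01]), 'qvel': array([ 0.00148965, -0.00127354, -0.00130888,  0.00126134, -0.00087405,
       -0.00080576]), 'tau': array([ 1.69483195e-03, -6.13623691e+01, -2.58605021e+01,  6.93362346e-02,
        4.70055628e-02, -5.46261754e-05]), 'eef_pos': array([ 262.0949835 , -567.16489322,  214.13170348]), 'tcp_rot': array([-3.14063775e+00, -8.88606876e-05,  4.32802159e-01]), 'ft_force': array([ 1.0726559 ,  0.27091493, -0.77127982]), 'moment': array([-0.02163572,  0.05206371,  0.0008598 ]), 'grip_force': 0.0, 'opening': 0.9986399864291654}
```

View pics/scene0.png

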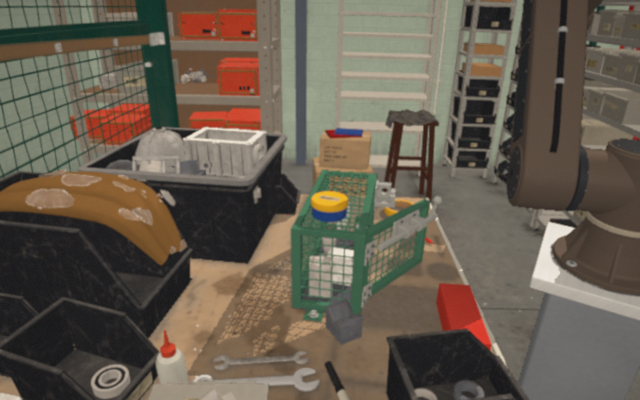

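View pics/top0.png

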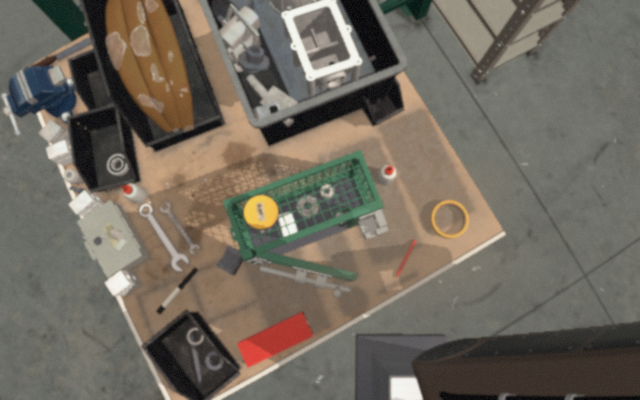

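The scene view shows the cage around (335,240) with its gate open towards the robot. In the top view the cage roof runs from about (225,200) to (380,180), the gate from (265,255) to (350,280), the keeper is near (372,224) and the oil bottle near (389,172).

Run:
```python
import cv2
a=cv2.imread("pics/top0.png")[140:310,210:410]; a=cv2.resize(a,None,fx=4,fy=3.5,interpolation=3)
a=cv2.resize(cv2.imread("pics/top0.png")[145:295,215:410],None,fx=4,fy=4,interpolation=cv2.INTER_CUBIC);cv2.imwrite("pics/c1.png",a)
a=cv2.resize(cv2.imread("pics/scene0.png")[165:345,280:450],None,fx=3.33,fy=3.33,interpolation=cv2.INTER_CUBIC);cv2.imwrite("pics/c2.png",a)
```

```text
(no output)
```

View pics/c1.png

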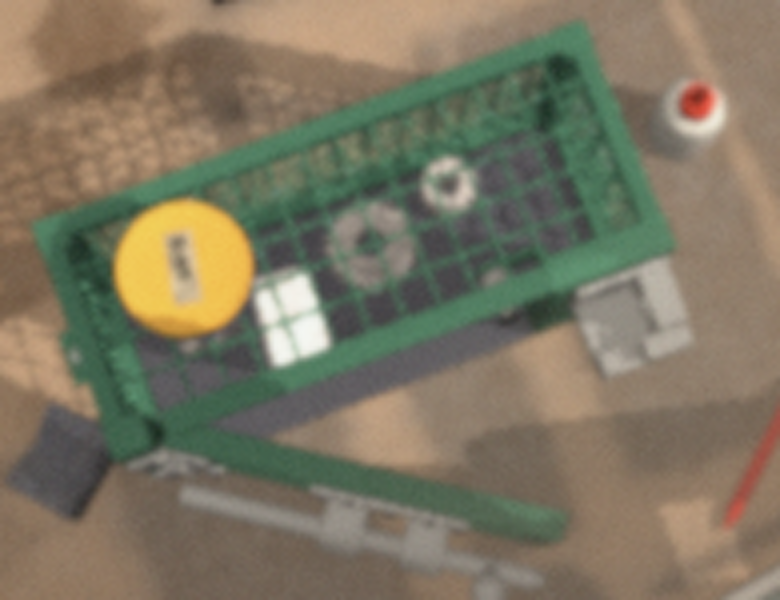

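View pics/c2.png

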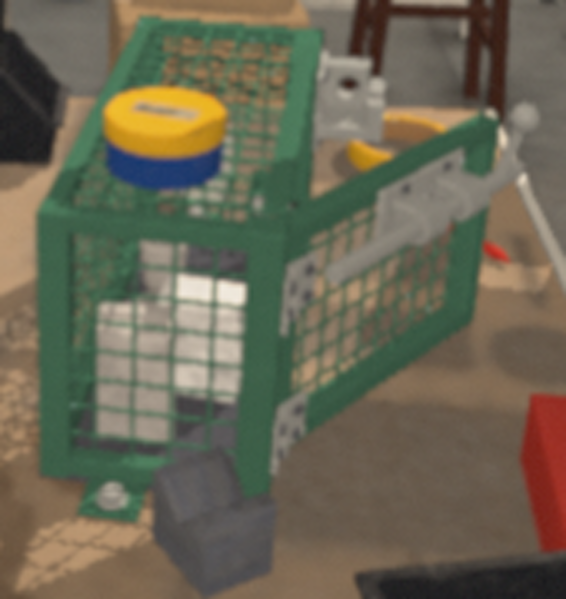

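The top crop shows the roof corners at (38,222), (585,25), (672,245) and (115,455), and the keeper at (575-690, 260-375). The gate's free edge is near (560,525), and the handle and knob near (488,580). In the scene crop the knob is at (525,116).

```bash
cat >> h.py <<'E'
def cagepts(p,L):
    c,s=np.cos(p[2]),np.sin(p[2]); L=np.atleast_2d(L).astype(float)
    return np.c_[p[0]+c*L[:,0]-s*L[:,1],p[1]+s*L[:,0]+c*L[:,1],L[:,2]]
def gatepts(p,a,d,front,z):  # distance from hinge, distance in front of front face
    u=np.array([-np.sin(a),-np.cos(a)]); n=np.array([-np.cos(a),np.sin(a)])
    return cagepts(p,[np.r_[np.array([-65,119])+d*u+front*n,z]])
def knob(p,a,b,h): return gatepts(p,a,170+b,20+46*np.sin(h),137+46*np.cos(h))[0]
E
python3 - <<'E'
from h import *
from scipy.optimize import least_squares as ls
ct,ft=cam("top"); cs,fs=cam("scene")
T=np.array([[38,222],[585,25],[672,245],[115,455]])/4+[215,145]
S=np.array([[42,205],[140,18],[323,30],[285,215]])/3.33+[280,165]
C=[[65,152,170],[65,-152,170],[-65,-152,170],[-65,152,170]]
for q,w in((T,"t"),): print([np.round(onz(ct,ft,x,170)[:2]) for x in q],[np.round(onz(cs,fs,x,170)[:2]) for x in S])
r=lambda p:np.r_[(proj(ct,ft,cagepts(p,C))-T).ravel(),(proj(cs,fs,cagepts(p,C))-S).ravel()]
s=ls(r,[560,330,0.3],loss="soft_l1"); p=s.x; print(p,np.round(r(p),1))
kt=np.array([488,580])/4+[215,145]; ks=np.array([525,116])/3.33+[280,165]
gt=np.array([558,540])/4+[215,145]
g=lambda q:np.r_[(proj(ct,ft,knob(p,q[0],0,q[1]))-kt).ravel(),(proj(cs,fs,knob(p,q[0],0,q[1]))-ks).ravel()]
k=ls(g,[.5,.2]); print(k.x,np.round(g(k.x),1),knob(p,k.x[0],0,k.x[1]))
print("keeper nominal px", )
for y in(-93,-127,-161): print(cagepts(p,[[-85,y,137]]),proj(ct,ft,cagepts(p,[[-85,y,152]])))
E
```

```text
[array([523., 519.]), array([632., 241.]), array([517., 197.]), array([406., 475.])] [array([524., 519.]), array([631., 252.]), array([514., 200.]), array([414., 458.])]
[5.20645395e+02 3.57415930e+02 3.79478526e-01] [-1.7 -0.7  0.4 -2.6  2.4  0.1 -0.   1.2 -1.8  0.7  0.1 -2.   0.5 -1.1
  0.8  5.3]
[ 0.77012497 -0.3088059 ] [ 0.1  1.3 -1.4 -0.2] [345.88794509 288.97113755 180.82406936]
keeper nominal px
[[476.14303212 239.54506947 137.        ]] [[361.290536   226.94704959]]
[[488.73786103 207.96389969 137.        ]] [[376.62768016 221.0817491 ]]
[[501.33268994 176.3827299  137.        ]] [[391.84750141 215.24943091]]
```

Run:
```python
import cv2,numpy as np
t=cv2.imread("pics/top0.png")[255:305,255:355]; s=cv2.imread("pics/scene0.png")[185:235,355:455]
cv2.imwrite("pics/c3.png",cv2.resize(np.vstack([t,s]),None,fx=6,fy=6,interpolation=cv2.INTER_CUBIC))
```

```text
(no output)
```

View pics/c3.png

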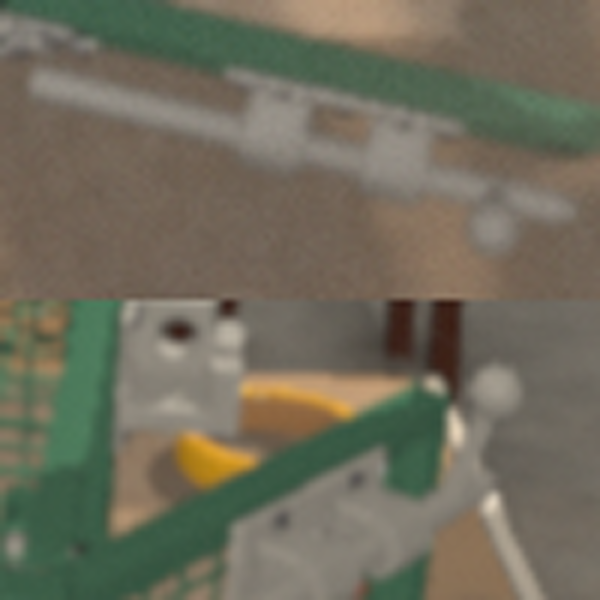

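The top strip shows the knob at (494,229), the nose tip at (573,212) and the guides at (275,128) and (397,157). The lower strip, from the scene view, shows the knob at (496,388).

Run:
```python
from h import *
from scipy.optimize import least_squares as ls
ct,ft=cam("top"); cs,fs=cam("scene")
A=np.array
T=A([[38,222],[585,25],[672,245],[115,455]])/4+[215,145]
S=A([[42,205],[140,18],[323,30]])/3.33+[280,165]
C=[[65,152,170],[65,-152,170],[-65,-152,170],[-65,152,170]]
t6=lambda x,y:A([x,y])/6+[255,255]
kt=t6(494,229); ks=A([437.7,199.7])
def r(q):
    p=q[:3]
    return np.r_[(proj(ct,ft,cagepts(p,C))-T).ravel(),(proj(cs,fs,cagepts(p,C[:3]))-S).ravel(),
     (proj(ct,ft,knob(p,q[3],0,q[4]))-kt).ravel(),(proj(cs,fs,knob(p,q[3],0,q[4]))-ks).ravel(),
     (proj(ct,ft,gatepts(p,q[3],198,20,137))-t6(573,212)).ravel(),
     (proj(ct,ft,gatepts(p,q[3],98,20,148))-t6(275,128)).ravel(),(proj(ct,ft,gatepts(p,q[3],140,20,148))-t6(397,157)).ravel()]
s=ls(r,[520,357,.375,.55,.2],loss="soft_l1"); q=s.x; print(q,np.round(r(q),1))
print("knob",knob(q[:3],q[3],0,q[4]))
# plain triangulation
o1,d1=ray(ct,ft,kt);o2,d2=ray(cs,fs,ks);x=np.linalg.lstsq(np.c_[d1,-d2],o2-o1,rcond=None)[0];print(o1+d1*x[0],o2+d2*x[1])
np.save("q.npy",q)
for a in(.055,0): print(a,knob(q[:3],a,0,q[4]),knob(q[:3],a,0,0))
print(env.state()["eef_pos"],env.state()["tcp_rot"])
```

```text
[5.20544551e+02 3.59300985e+02 3.74128596e-01 6.23422622e-01
 2.82276358e-01] [-2.6 -1.1 -0.3 -2.2  1.5  0.6 -1.3  0.9 -2.9  1.   0.1 -1.7  0.5 -0.8
 -0.6 -0.3 -0.   0.2  0.3 -0.3  2.4  0.7  2.2  1.4]
knob [342.80992148 289.66517825 181.17949776]
[342.31859631 288.53353498 181.30837498] [343.07429356 288.7440938  181.28867749]
0.055 [438.73037739 274.60305767 181.17949776] [450.89640168 278.62298684 183.        ]
0 [448.13619877 276.08196136 181.17949776] [460.06284194 280.76460596 183.        ]
[ 262.11865074 -567.29648831  214.46966874] [-3.14127746e+00 -3.54705149e-05  4.32805082e-01]
```

>>> arm_command([
  [331, -196, -90, 0, 1],
  [331, -196, -90, 0, 1],
  [331, -196, -90, 0, 1],
  [331, -196, -90, 0, 1],
  [331, -196, -90, 0, 1],
])

```text
t: 0.8
eef_pos: [401.0, -365.2, 272.1]
tcp_rot: [3.141, -0.0, 0.432]
ft_force: [0.5, -0.1, 0.5]
opening: 1.001
grip_force: 0.0
```

>>> arm_command([
  [246, -344, -20, 0, 1],
  [246, -344, -20, 0, 1],
  [246, -344, -20, 0, 1],
  [246, -344, -20, 0, 1],
  [246, -344, -20, 0, 1],
])

```text
t: 1.3
eef_pos: [446.9, -119.7, 283.7]
tcp_rot: [3.141, -0.0, 0.433]
ft_force: [0.1, -0.3, -0.2]
opening: 1.0
grip_force: 0.0
```

>>> arm_command([
  [110, -150, -20, 0, 1],
  [110, -150, -20, 0, 1],
  [110, -150, -20, 0, 1],
  [110, -150, -20, 8, 1],
  [110, -150, -20, 16, 1],
])

```text
t: 1.8
eef_pos: [484.3, 64.3, 303.9]
tcp_rot: [-3.141, -0.001, 0.152]
ft_force: [-0.3, -0.7, 0.3]
opening: 1.0
grip_force: 0.0
```

```bash
cat > to.py <<'E'
import sys
from h import *
a=[float(v) for v in sys.argv[1:]]; s=env.state(); y=s["tcp_rot"][2]; d=np.array(a[:3])-s["eef_pos"]
print("shift",np.round([d[0]*np.cos(y)+d[1]*np.sin(y),d[0]*np.sin(y)-d[1]*np.cos(y),-d[2]],1),"turn",np.round(np.degrees(y-a[3]),1) if len(a)>3 else "","pos",s["eef_pos"].round(1),"yaw",y.round(3),"j6",s["joints"][5].round(2),"F",s["ft_force"].round(1),"t",s["t"])
E
python3 to.py 343 288.7 220 -.2
```

```text
shift [-105.7 -243.2   83.9] turn 20.2 pos [484.3  64.3 303.9] yaw 0.152 j6 1.41 F [-0.3 -0.7  0.3] t 1.8
```

>>> arm_command([
  [-106, -243, 60, 8, 1],
  [-106, -243, 60, 16, 1],
  [-106, -243, 60, 20, 1],
  [-106, -243, 60, 20, 1],
  [-106, -243, 60, 20, 1],
])

```text
t: 2.3
eef_pos: [355.4, 262.9, 249.4]
tcp_rot: [-3.141, -0.001, -0.196]
ft_force: [1.5, 0.4, 0.6]
opening: 1.0
grip_force: 0.0
```

```bash
python3 to.py 343 288.7 171 -.2; python3 -c "
from h import *
c,f=cam('top');cv2.imwrite('pics/t1.png',cv2.resize(c['frame'][200:330,250:420,::-1],None,fx=4,fy=4,interpolation=2))
c,f=cam('scene');cv2.imwrite('pics/s1.png',cv2.resize(c['frame'][130:270,340:500,::-1],None,fx=4,fy=4,interpolation=2))"
```

```text
shift [-17.2 -22.9  78.4] turn 0.2 pos [355.4 262.9 249.4] yaw -0.196 j6 2.25 F [1.5 0.4 0.6] t 2.3
```

>>> arm_command([
  [-17, -23, 30, 0, 1],
  [-17, -23, 45, 0, 0.6],
  [-17, -23, 45, 0, 0.6],
])

```text
t: 2.7
eef_pos: [343.8, 287.1, 203.2]
tcp_rot: [3.139, 0.002, -0.195]
ft_force: [0.1, 0.2, -0.1]
opening: 0.89
grip_force: 0.0
```

```bash
python3 to.py 343 288.7 171 -.2; python3 -c "
from h import *
c,f=cam('scene');cv2.imwrite('pics/s2.png',cv2.resize(c['frame'][110:260,350:510,::-1],None,fx=4,fy=4,interpolation=2))"
```

```text
shift [-1.1 -1.4 32.2] turn 0.3 pos [343.8 287.1 203.2] yaw -0.195 j6 2.31 F [ 0.1  0.2 -0.1] t 2.7
```

View pics/s2.png

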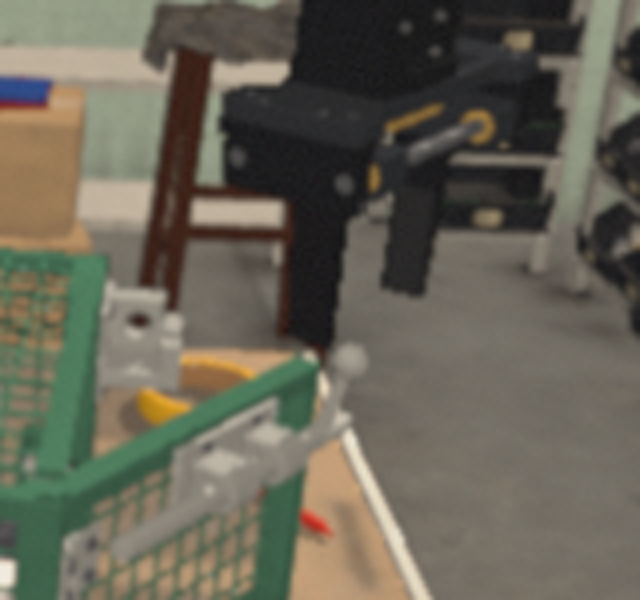

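Finger tips are at crop (320,340) and (408,290), with the knob at (350,358) between and below them.

```bash
python3 -c "
from h import *
c,f=cam('scene');s=env.state();e=s['eef_pos'];y=s['tcp_rot'][2];yt=np.array([np.sin(y),-np.cos(y),0])
w=s['opening']*47.5+6
print((proj(c,f,[e,e+w*yt,e-w*yt,[342.7,288.7,181.3]])-[350,110])*4,s['opening'])"
```

```text
[[354.34659787 311.7612563 ]
 [398.18644757 288.20293484]
 [307.06230551 337.14977596]
 [351.57837064 358.92547697]] 0.8034317796743164
```

>>> arm_command([
  [-1, -1, 32, 0, 0.45],
  [-1, -1, 32, 0, 0.3],
  [-1, -1, 32, 0, 0.3],
  [-1, -1, 32, 0, 0.3],
])

```text
t: 3.2
eef_pos: [344.4, 288.7, 173.9]
tcp_rot: [-3.14, -0.001, -0.196]
ft_force: [-0.7, 0.8, 0.2]
opening: 0.469
grip_force: 0.0
```

>>> arm_command([
  [0, 0, 1, 0, 0.0],
  [0, 0, 1, 0, 0.0],
  [0, 0, 1, 0, 0.0],
  [0, 0, 1, 0, 0.0],
  [0, 0, 1, 0, 0.0],
])

```text
t: 3.7
eef_pos: [344.0, 288.9, 171.9]
tcp_rot: [-3.141, -0.001, -0.195]
ft_force: [0.8, 2.4, 3.9]
opening: 0.171
grip_force: 30.0
```

```bash
cat > arc.py <<'E'
import sys
from h import *
# arc.py base_a base_b base_h base_yaw then rows a,b,h : shifts relative to the current pose (rod-frame knob model)
q=np.load("q.npy");p=q[:3]; ar=[list(map(float,v.split(","))) for v in sys.argv[1:]]
s=env.state(); y=s["tcp_rot"][2]; k0=knob(p,*ar[0][:3])
for r in ar[1:]:
    d=knob(p,*r[:3])-k0
    print(np.round([d[0]*np.cos(y)+d[1]*np.sin(y),d[0]*np.sin(y)-d[1]*np.cos(y),-d[2]],1),"turn",round(np.degrees(y-r[3]),1))
print(s["eef_pos"].round(1),y)
E
python3 arc.py .623,0,.28 .56,0,.28,-.15 .5,0,.28,-.08 .44,0,.28,-.02 .38,0,.28,.04 .32,0,.28,.09
```

```text
[10.7  2.3 -0. ] turn -2.6
[20.9  3.9 -0. ] turn -6.6
[31.3  4.8 -0. ] turn -10.1
[41.7  5.1 -0. ] turn -13.5
[52.   4.8 -0. ] turn -16.4
[344.  288.9 171.9] -0.19545676225875463
```

>>> arm_command([
  [11, 2.3, 0, -3, 0],
  [21, 4, 0, -6.5, 0],
  [31, 5, 0, -10, 0],
  [42, 5, 0, -13.5, 0],
  [52, 5, 0, -16.5, 0],
])

```text
t: 4.2
eef_pos: [394.4, 273.8, 171.8]
tcp_rot: [-3.141, -0.001, 0.095]
ft_force: [-0.3, 4.1, 4.3]
opening: 0.169
grip_force: 30.0
```

```bash
python3 arc.py .32,0,.28 .26,0,.28,.15 .2,0,.28,.21 .15,0,.28,.27 .1,0,.28,.32 .07,0,.28,.36; python3 -c "
from h import *
q=np.load('q.npy');print(knob(q[:3],.32,0,.28),env.state()['ft_force'])"
```

```text
[10.2  2.1 -0. ] turn -3.2
[20.5  3.5 -0. ] turn -6.6
[29.1  4.3 -0. ] turn -10.0
[37.7  4.6 -0. ] turn -12.9
[42.9  4.6 -0. ] turn -15.2
[394.4 273.8 171.8] 0.09479248761395742
[393.08382765 274.79350314 181.20855016] [-0.34492003  4.07422012  4.26804135]
```

>>> arm_command([
  [10, 2, 0, -3, 0],
  [20.5, 3.5, 0, -6.5, 0],
  [29, 4.3, 0, -10, 0],
  [37.5, 4.6, 0, -13, 0],
  [43, 4.6, 0, -15.5, 0],
])

```text
t: 4.7
eef_pos: [437.6, 273.3, 171.6]
tcp_rot: [-3.141, -0.001, 0.365]
ft_force: [0.8, 3.2, 2.2]
opening: 0.17
grip_force: 30.0
```

```bash
python3 to.py 448 276 171 .374;python3 -c "
from h import *
c,f=cam('scene');a=cv2.resize(c['frame'][150:290,300:460,::-1],None,fx=3.5,fy=3.5,interpolation=2)
c,f=cam('top');b=cv2.resize(c['frame'][190:290,250:410,::-1],None,fx=3.5,fy=3.5,interpolation=2);b=b[:110]
cv2.imwrite('pics/s3.png',a)"
```

```text
shift [10.7  1.2  0.6] turn -0.5 pos [437.6 273.3 171.6] yaw 0.365 j6 1.64 F [0.8 3.2 2.2] t 4.7
```

View pics/s3.png

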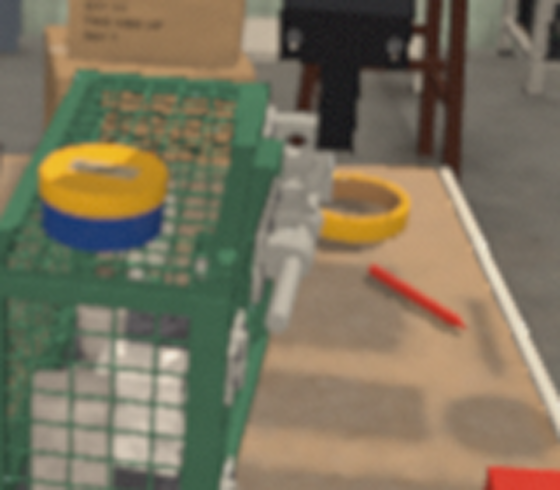

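The gate is almost shut, with the gripper on the knob at about (320,160). The tin is undisturbed.

>>> arm_command([
  [4, 0, -0.5, -0.5, 0],
  [8, 0, -1, -0.5, 0],
  [12, 0, -1.5, -0.5, 0],
  [12, 0, -1.5, -0.5, 0],
])

```text
t: 5.2
eef_pos: [448.5, 277.2, 173.1]
tcp_rot: [3.141, 0.0, 0.372]
ft_force: [0.3, -3.3, 1.8]
opening: 0.17
grip_force: 30.0
```

>>> arm_command([
  [2, 0, -0.3, 0, 0],
  [4, 0, -0.3, 0, 0],
  [4, 0, -0.3, 0, 0],
])

```text
t: 5.5
eef_pos: [452.1, 278.7, 173.2]
tcp_rot: [3.141, -0.0, 0.372]
ft_force: [0.1, -3.4, 0.5]
opening: 0.174
grip_force: 30.0
```

>>> arm_command([
  [2, 0, 0, 0, 0],
  [4, 0, 0, 0, 0],
  [4, 0, 0, 0, 0],
])

```text
t: 5.8
eef_pos: [456.1, 280.3, 173.2]
tcp_rot: [-3.142, -0.001, 0.371]
ft_force: [0.2, -3.2, -1.1]
opening: 0.172
grip_force: 30.0
```

>>> arm_command([
  [2, 0, 0, 0, 0],
  [4, 0, 0, 0, 0],
  [4, 0, 0, 0, 0],
])

```text
t: 6.1
eef_pos: [459.7, 281.9, 173.1]
tcp_rot: [-3.141, -0.0, 0.372]
ft_force: [-1.2, 2.9, -5.1]
opening: 0.148
grip_force: 29.9
```

```bash
python3 -c "
from h import *
c,f=cam('scene');q=np.load('q.npy');a=cv2.resize(c['frame'][165:235,355:425,::-1],(560,560),interpolation=2)
s=env.state();e=s['eef_pos'];print(e,s['ft_force'],s['moment'],s['opening'],(proj(c,f,[e,e+[0,0,19],knob(q[:3],0,0,0),knob(q[:3],.055,0,0),knob(q[:3],0,0,.2)])-[355,165])*8)
cv2.imwrite('pics/s4.png',a)"
```

```text
[459.71999761 282.14887124 173.20890086] [-0.9275744   3.79681069 -3.26707465] [ 0.62281305  0.0731179  -0.04613831] 0.11004661067700085 [[231.1775808  194.4516127 ]
 [236.84280541 126.51588969]
 [235.08939379 157.65840886]
 [270.90317293 162.67784014]
 [270.15075464 163.97734064]]
```

View pics/s4.png

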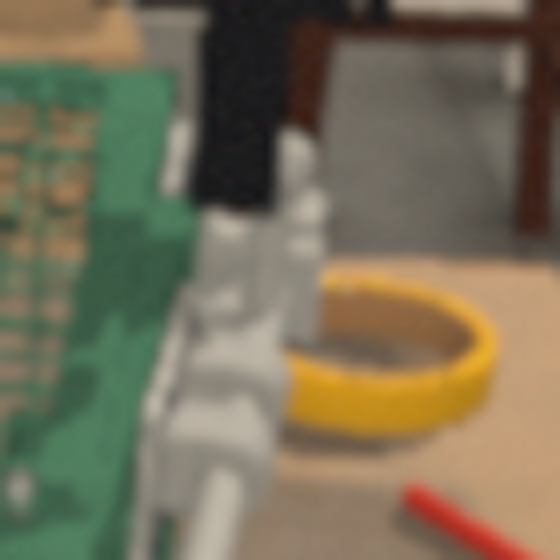

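Opening has shrunk to 0.11, so the ball is squeezing out of the pads. I'll release and look for the knob.

>>> arm_command([
  [0, 0, 0, 0, 0.4],
  [0, 0, 0, 0, 0.45],
  [0, 0, 0, 0, 0.45],
  [0, 0, 0, 0, 0.45],
])

```text
t: 6.55
eef_pos: [459.4, 281.7, 173.5]
tcp_rot: [3.142, -0.0, 0.372]
ft_force: [-0.7, 0.2, 1.1]
opening: 0.391
grip_force: 0.0
```

>>> arm_command([
  [-10, 0, -50, 0, 0.45],
  [-30, 0, -80, 0, 0.5],
  [-30, 0, -80, 0, 0.5],
])

```text
t: 6.85
eef_pos: [431.2, 270.9, 257.2]
tcp_rot: [-3.141, -0.006, 0.372]
ft_force: [0.5, 0.4, -0.5]
opening: 0.494
grip_force: 0.0
```

```bash
python3 -c "
from h import *
c,f=cam('scene');q=np.load('q.npy');a=cv2.resize(c['frame'][165:235,355:425,::-1],(560,560),interpolation=2)
s=env.state();print((proj(c,f,[knob(q[:3],.055,0,0),knob(q[:3],.055,0,.2)])-[355,165])*8)
ct,f=cam('top');b=cv2.resize(ct['frame'][200:260,310:390,::-1],(640,480),interpolation=2);b=b[:,:240+0] if 0 else b
cv2.imwrite('pics/s5.png',np.hstack([cv2.resize(a,(400,400)),cv2.resize(b,(400,300)) if 0 else cv2.resize(ct['frame'][205:265,315:375,::-1],(400,400),interpolation=2)]));print((proj(ct,f,[knob(q[:3],.055,0,0),knob(q[:3],.055,0,.2)])-[315,205])*400/60, s['ft_force'],s['eef_pos'])"
```

```text
[[270.90317293 162.67784014]
 [305.9740836  169.73229329]]
[[186.22023497 215.84782052]
 [195.54068179 245.58054037]] [-0.28365734 -0.06402157 -0.9069216 ] [431.38178194 270.84664334 255.24297409]
```

View pics/s5.png

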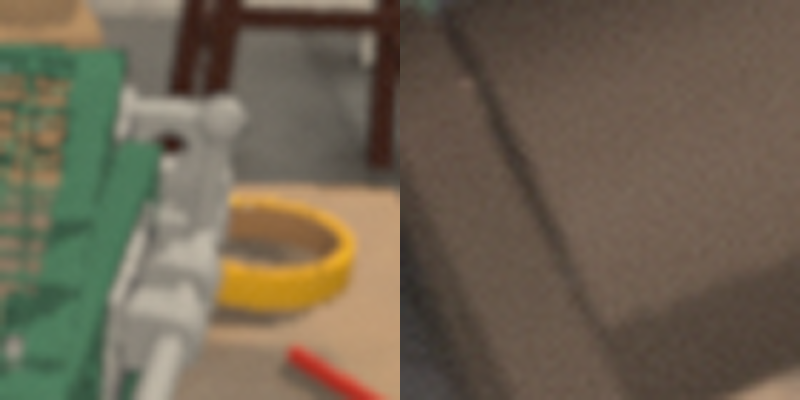

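The left half shows the knob free at about (222,115), that is scene pixel (393.9,185.1). The gate stands slightly ajar. The arm blocks the top view.

```bash
python3 -c "
from h import *
from scipy.optimize import least_squares as ls
c,f=cam('scene');q=np.load('q.npy');uv=np.array([393.9,185.1])
for a in(.055,.07,.09):
    r=ls(lambda v:(proj(c,f,knob(q[:3],a,v[0]*100,v[1]))-uv).ravel(),[0.05,.2]).x;print(a,r[0]*100,r[1],knob(q[:3],a,r[0]*100,r[1]))
"; python3 to.py 440 273 163 .35
```

```text
0.055 7.029704313126715 0.21678872837694627 [443.70711703 268.84397098 181.9232877 ]
0.07 6.218138905480538 0.15978647158951453 [443.25629595 270.00216731 182.41401887]
0.09 5.664861809841268 0.08449748236929282 [442.86874228 270.99782446 182.83588172]
shift [ 8.9  1.  89.9] turn 1.2 pos [431.4 270.7 252.9] yaw 0.372 j6 1.63 F [-0.3  0.   0.4] t 7.0
```

>>> arm_command([
  [10, 5, 45, 0, 0.5],
  [10, 5, 89, 0, 0.5],
  [10, 5, 89, 0, 0.4],
  [10, 5, 89, 0, 0.4],
])

```text
t: 7.4
eef_pos: [442.6, 269.7, 164.0]
tcp_rot: [3.141, 0.003, 0.372]
ft_force: [-0.3, 0.3, 0.1]
opening: 0.412
grip_force: 0.0
```

>>> arm_command([
  [0, 0, 0, 0, 0.2],
  [0, 0, 0, 0, 0],
  [0, 0, 0, 0, 0],
  [0, 0, 0, 0, 0],
  [0, 0, 0, 0, 0],
])

```text
t: 7.9
eef_pos: [443.1, 270.2, 165.6]
tcp_rot: [-3.141, -0.003, 0.372]
ft_force: [-1.1, 2.5, 7.7]
opening: 0.168
grip_force: 30.0
```

```bash
python3 to.py 443 270 164 .374
```

```text
shift [-0.1  0.2  1.6] turn -0.1 pos [443.1 270.2 165.6] yaw 0.372 j6 1.62 F [-1.1  2.5  7.7] t 7.9
```

>>> arm_command([
  [2, 0, -1, 0, 0],
  [4, 0, -1, 0, 0],
  [6, 0, -1, 0, 0],
  [6, 0, -1, 0, 0],
])

```text
t: 8.3
eef_pos: [448.7, 271.7, 165.7]
tcp_rot: [3.141, -0.001, 0.372]
ft_force: [-0.5, -2.3, 6.4]
opening: 0.169
grip_force: 30.0
```

>>> arm_command([
  [2, 0, 0, 0, 0],
  [4, 0, 0, 0, 0],
  [4, 0, 0, 0, 0],
])

```text
t: 8.6
eef_pos: [452.2, 273.1, 165.8]
tcp_rot: [3.141, -0.0, 0.372]
ft_force: [-1.1, -2.9, 7.5]
opening: 0.171
grip_force: 30.0
```

>>> arm_command([
  [2, 0, -1, 0, 0],
  [4, 0, -1.5, 0, 0],
  [4, 0, -1.5, 0, 0],
])

```text
t: 8.9
eef_pos: [454.5, 273.9, 166.0]
tcp_rot: [3.141, 0.004, 0.372]
ft_force: [-5.0, -3.7, -0.8]
opening: 0.172
grip_force: 30.0
```

>>> arm_command([
  [1, 0, 0, 0, 0],
  [2, 0, 0, 0, 0],
  [2, 0, 0, 0, 0],
])

```text
t: 9.2
eef_pos: [456.7, 275.0, 166.1]
tcp_rot: [3.141, 0.003, 0.371]
ft_force: [0.4, -0.4, -4.9]
opening: 0.171
grip_force: 30.0
```

>>> arm_command([
  [1, 0, 1, 0, 0],
  [2, 0, 1, 0, 0],
  [2, 0, 1, 0, 0],
])

```text
t: 9.5
eef_pos: [459.9, 276.5, 165.8]
tcp_rot: [-3.141, -0.001, 0.371]
ft_force: [1.0, -0.6, -3.0]
opening: 0.169
grip_force: 30.0
```

>>> arm_command([
  [1, 0, 0, 0, 0],
  [2, 0, 0, 0, 0],
  [2, 0, 0, 0, 0],
])

```text
t: 9.8
eef_pos: [461.1, 276.9, 165.7]
tcp_rot: [3.142, 0.0, 0.371]
ft_force: [-1.3, -1.8, -3.7]
opening: 0.164
grip_force: 30.0
```

Opening is dropping again, so the pads are too slippery to press along x by friction. I'll regrip with the closing axis turned diagonally, so one finger presses the ball both towards shut and along the bolt.

>>> arm_command([
  [0, 0, 0, 0, 0.4],
  [0, 0, 0, 0, 0.5],
  [0, 0, 0, 0, 0.5],
  [0, 0, 0, 0, 0.5],
])

```text
t: 10.2
eef_pos: [461.3, 277.0, 166.0]
tcp_rot: [3.142, -0.001, 0.372]
ft_force: [-0.8, 0.4, 0.5]
opening: 0.447
grip_force: 0.0
```

>>> arm_command([
  [-6, 0, -50, 0, 0.5],
  [-10, 0, -70, -8, 0.5],
  [-10, 0, -70, -16, 0.5],
  [-10, 0, -70, -24, 0.5],
  [-10, 0, -70, -32, 0.5],
])

```text
t: 10.7
eef_pos: [451.9, 273.4, 236.2]
tcp_rot: [3.141, -0.001, 0.936]
ft_force: [-0.8, 0.8, -0.6]
opening: 0.501
grip_force: 0.0
```

>>> arm_command([
  [0, 0, 0, -8, 0.5],
  [0, 0, 0, -16, 0.5],
  [0, 0, 0, -21, 0.5],
  [0, 0, 0, -21, 0.5],
])

```text
t: 11.1
eef_pos: [451.9, 273.3, 235.9]
tcp_rot: [3.141, -0.0, 1.298]
ft_force: [0.2, -0.6, -0.8]
opening: 0.502
grip_force: 0.0
```

```bash
python3 -c "
from h import *
from scipy.optimize import least_squares as ls
c,f=cam('scene');q=np.load('q.npy')
p=cv2.resize(cv2.imread('pics/s5.png')[:,:400],(70,70),interpolation=cv2.INTER_AREA)
x,y=39,20; t=p[y-5:y+5,x-5:x+6]
im=np.ascontiguousarray(c['frame'][:,:,::-1]);m=cv2.matchTemplate(im[160:240,350:440],t,cv2.TM_CCOEFF_NORMED)
_,v,_,l=cv2.minMaxLoc(m);uv=np.array([350+l[0]+5-.15,160+l[1]+5+.1]);print(v,uv)
for a in(.055,.08):
    r=ls(lambda v:(proj(c,f,knob(q[:3],a,v[0]*100,v[1]))-uv).ravel(),[0.05,.2]).x;k=knob(q[:3],a,r[0]*100,r[1]);print(a,r[0]*100,r[1],k)
cv2.imwrite('pics/s6.png',im)
"; python3 to.py 452 273 174 1.3
```

```text
0.8418383002281189 [389.85 183.1 ]
0.055 13.223050979353998 0.01717166679326515 [454.29501481 265.81976922 182.99321825]
0.08 14.075902130588494 -0.08337842875627044 [454.44095554 265.45604517 182.84019748]
shift [-0.3  0.2 61.9] turn -0.3 pos [451.9 273.3 235.9] yaw 1.295 j6 0.7 F [0.3 0.  0.1] t 11.15
```

>>> arm_command([
  [0, 3, 40, 0, 0.5],
  [0, 3, 61, 0, 0.5],
  [0, 3, 61, 0, 0.3],
  [0, 3, 61, 0, 0.2],
  [0, 3, 61, 0, 0],
])

```text
t: 11.65
eef_pos: [455.3, 272.8, 176.1]
tcp_rot: [3.14, -0.001, 1.296]
ft_force: [0.8, 0.5, 0.3]
opening: 0.304
grip_force: 0.0
```

>>> arm_command([
  [0, 0, 0, 0, 0],
  [0, 0, 0, 0, 0],
  [0, 0, 0, 0, 0],
])

```text
t: 11.95
eef_pos: [454.5, 272.8, 175.8]
tcp_rot: [3.141, -0.001, 1.297]
ft_force: [-2.5, 1.6, 6.1]
opening: 0.168
grip_force: 30.0
```

```bash
python3 to.py 463 277 174 1.3
```

```text
shift [6.3 7.  1.8] turn -0.2 pos [454.5 272.8 175.8] yaw 1.297 j6 0.69 F [-2.5  1.6  6.1] t 11.95
```

>>> arm_command([
  [1.2, 1.6, -0.5, 0, 0],
  [2.4, 3.2, -0.5, 0, 0],
  [2.4, 3.2, -0.5, 0, 0],
])

```text
t: 12.25
eef_pos: [458.4, 273.8, 175.8]
tcp_rot: [-3.142, 0.0, 1.297]
ft_force: [-5.0, -1.9, 6.3]
opening: 0.17
grip_force: 30.0
```

>>> arm_command([
  [1.2, 1.6, 0, 0, 0],
  [1.8, 2.4, 0, 0, 0],
  [1.8, 2.4, 0, 0, 0],
])

```text
t: 12.55
eef_pos: [461.0, 274.6, 175.8]
tcp_rot: [-3.141, 0.001, 1.297]
ft_force: [-5.4, -3.7, 6.5]
opening: 0.171
grip_force: 30.0
```

>>> arm_command([
  [0.6, 0.8, 0, 0, 0],
  [1.2, 1.6, 0, 0, 0],
  [1.2, 1.6, 0, 0, 0],
])

```text
t: 12.85
eef_pos: [462.7, 275.1, 175.8]
tcp_rot: [-3.141, 0.002, 1.297]
ft_force: [-5.2, -3.6, 7.5]
opening: 0.17
grip_force: 30.0
```

>>> arm_command([
  [0.6, 0.8, 0, 0, 0],
  [1.2, 1.6, 0, 0, 0],
  [1.2, 1.6, 0, 0, 0],
])

```text
t: 13.15
eef_pos: [463.2, 275.3, 175.7]
tcp_rot: [-3.138, 0.004, 1.297]
ft_force: [-11.2, -7.8, 11.7]
opening: 0.17
grip_force: 30.0
```

Gate is on its stop with about 13 N. Now I'll slide the bolt while holding that press.

>>> arm_command([
  [-4, 3, -1, 0, 0],
  [-8, 6, -1, 0, 0],
  [-12, 9, -1, 0, 0],
  [-16, 12, -1, 0, 0],
  [-16, 12, -1, 0, 0],
])

```text
t: 13.65
eef_pos: [470.4, 256.8, 175.9]
tcp_rot: [-3.138, 0.003, 1.297]
ft_force: [-10.5, -5.2, 1.5]
opening: 0.17
grip_force: 30.0
```

>>> arm_command([
  [-3, 2.2, 0, 0, 0],
  [-6, 4.5, 0, 0, 0],
  [-9, 6.8, 0, 0, 0],
  [-9, 6.8, 0, 0, 0],
])

```text
t: 14.05
eef_pos: [474.5, 246.5, 175.9]
tcp_rot: [-3.138, 0.003, 1.297]
ft_force: [-10.1, -3.7, 2.6]
opening: 0.175
grip_force: 30.0
```

>>> arm_command([
  [-1.6, 1.2, 0, 0, 0],
  [-3.2, 2.4, 0, 0, 0],
  [-4.8, 3.6, 0, 0, 0],
  [-4.8, 3.6, 0, 0, 0],
])

```text
t: 14.45
eef_pos: [476.7, 241.1, 175.9]
tcp_rot: [-3.138, 0.003, 1.297]
ft_force: [-8.7, -1.0, 0.8]
opening: 0.171
grip_force: 30.0
```

>>> arm_command([
  [-1.2, 1.7, 0, 0, 0],
  [-2.8, 2.9, 0, 0, 0],
  [-4.4, 4.1, 0, 0, 0],
  [-4.4, 4.1, 0, 0, 0],
])

```text
t: 14.85
eef_pos: [479.0, 235.6, 175.9]
tcp_rot: [-3.137, 0.003, 1.297]
ft_force: [-11.8, -2.2, 2.8]
opening: 0.168
grip_force: 30.0
```

>>> arm_command([
  [-1.6, 1.2, 0, 0, 0],
  [-3.2, 2.4, 0, 0, 0],
  [-4.8, 3.6, 0, 0, 0],
  [-4.8, 3.6, 0, 0, 0],
])

```text
t: 15.25
eef_pos: [481.2, 230.0, 175.9]
tcp_rot: [-3.137, 0.003, 1.297]
ft_force: [-11.8, -2.8, 2.8]
opening: 0.171
grip_force: 30.0
```

>>> arm_command([
  [-1.6, 1.2, 0, 0, 0],
  [-3.2, 2.4, 0, 0, 0],
  [-4.8, 3.6, 0, 0, 0],
  [-4.8, 3.6, 0, 0, 0],
])

```text
t: 15.65
eef_pos: [483.4, 224.5, 175.9]
tcp_rot: [-3.137, 0.003, 1.297]
ft_force: [-11.1, -2.9, 2.0]
opening: 0.172
grip_force: 30.0
```

>>> arm_command([
  [-1.6, 1.2, 0, 0, 0],
  [-3.2, 2.4, 0, 0, 0],
  [-3.2, 2.4, 0, 0, 0],
])

```text
t: 15.95
eef_pos: [484.9, 220.8, 175.9]
tcp_rot: [-3.137, 0.003, 1.297]
ft_force: [-11.4, -2.4, 3.1]
opening: 0.17
grip_force: 30.0
```

>>> arm_command([
  [-0.8, 0.6, 0, 0, 0],
  [-1.6, 1.2, 0, 0, 0],
  [-1.6, 1.2, 0, 0, 0],
])

```text
t: 16.25
eef_pos: [485.5, 219.0, 175.9]
tcp_rot: [-3.137, 0.003, 1.297]
ft_force: [-11.6, -2.0, 2.8]
opening: 0.172
grip_force: 30.0
```

>>> arm_command([
  [-0.8, 0.6, 0, 0, 0],
  [-1.6, 1.2, 0, 0, 0],
  [-1.6, 1.2, 0, 0, 0],
])

```text
t: 16.55
eef_pos: [486.3, 217.2, 175.9]
tcp_rot: [-3.137, 0.003, 1.297]
ft_force: [-11.3, -2.0, 2.2]
opening: 0.171
grip_force: 30.0
```

>>> arm_command([
  [-0.8, 0.6, 0, 0, 0],
  [-1.6, 1.2, 0, 0, 0],
  [-1.6, 1.2, 0, 0, 0],
])

```text
t: 16.85
eef_pos: [487.0, 215.3, 175.9]
tcp_rot: [-3.137, 0.003, 1.297]
ft_force: [-11.7, -1.3, 2.5]
opening: 0.166
grip_force: 30.0
```

>>> arm_command([
  [-0.8, 0.6, 0, 0, 0],
  [-1.6, 1.2, 0, 0, 0],
  [-1.6, 1.2, 0, 0, 0],
])

```text
t: 17.15
eef_pos: [487.8, 213.4, 175.9]
tcp_rot: [-3.137, 0.003, 1.297]
ft_force: [-11.1, -2.0, 2.4]
opening: 0.167
grip_force: 30.0
```

>>> arm_command([
  [-0.8, 0.6, 0, 0, 0],
  [-1.6, 1.2, 0, 0, 0],
  [-1.6, 1.2, 0, 0, 0],
])

```text
t: 17.45
eef_pos: [488.5, 211.7, 175.9]
tcp_rot: [-3.137, 0.003, 1.297]
ft_force: [-12.0, -0.7, 2.4]
opening: 0.167
grip_force: 30.0
```

>>> arm_command([
  [-0.8, 0.6, 0, 0, 0],
  [-1.6, 1.2, 0, 0, 0],
  [-1.6, 1.2, 0, 0, 0],
])

```text
t: 17.75
eef_pos: [488.6, 211.0, 175.9]
tcp_rot: [-3.136, 0.001, 1.297]
ft_force: [-14.5, 8.5, 2.7]
opening: 0.174
grip_force: 30.0
```

>>> arm_command([
  [-0.8, 0.6, 0, 0, 0],
  [-1.6, 1.2, 0, 0, 0],
  [-1.6, 1.2, 0, 0, 0],
])

```text
t: 18.05
eef_pos: [488.6, 210.0, 175.9]
tcp_rot: [-3.134, -0.0, 1.295]
ft_force: [-19.5, 14.7, 5.4]
opening: 0.173
grip_force: 30.0
```

Stem met the bored block at TCP (488.6,210.8). I'll back off towards the notch, aiming for about (484.6,221.0).

>>> arm_command([
  [3, -2.3, 0, 0, 0],
  [6, -4.6, 0, 0, 0],
  [9.6, -7.2, 0, 0, 0],
  [9.6, -7.2, 0, 0, 0],
])

```text
t: 18.45
eef_pos: [485.6, 218.9, 175.9]
tcp_rot: [-3.138, 0.004, 1.298]
ft_force: [-10.1, -4.7, 2.4]
opening: 0.172
grip_force: 30.0
```

```bash
python3 to.py 484.6 221 176
```

```text
shift [ 1.8 -1.5 -0.1] turn  pos [485.6 218.9 175.9] yaw 1.298 j6 0.57 F [-10.1  -4.7   2.4] t 18.45
```

>>> arm_command([
  [1.2, -2.3, 0, 0, 0],
  [1.2, -2.3, 0, 0, 0],
  [1.2, -2.3, 0, 0, 0],
])

```text
t: 18.75
eef_pos: [484.6, 220.7, 175.9]
tcp_rot: [-3.139, 0.003, 1.298]
ft_force: [-5.9, -4.4, -0.6]
opening: 0.17
grip_force: 30.0
```

>>> arm_command([
  [0, 0, 0, 0, 0.35],
  [0, 0, 0, 0, 0.4],
  [0, 0, 0, 0, 0.4],
  [0, 0, -30, 0, 0.4],
  [0, 0, -40, 0, 0.4],
])

```text
t: 19.25
eef_pos: [487.0, 221.7, 218.5]
tcp_rot: [3.138, -0.002, 1.297]
ft_force: [0.1, 0.3, 0.1]
opening: 0.397
grip_force: 0.0
```

>>> arm_command([
  [0, 0, 0, 8.5, 0.4],
  [0, 0, 0, 17, 0.4],
  [0, 0, 0, 25.5, 0.4],
  [0, 0, 0, 34, 0.4],
  [0, 0, 0, 42.5, 0.4],
])

```text
t: 19.75
eef_pos: [486.1, 221.4, 216.3]
tcp_rot: [3.141, -0.001, 0.549]
ft_force: [-0.1, -0.6, 0.2]
opening: 0.395
grip_force: 0.0
```

>>> arm_command([
  [0, 0, 0, 8.5, 0.4],
  [0, 0, 0, 10.5, 0.4],
  [0, 0, 0, 10.5, 0.4],
])

```text
t: 20.05
eef_pos: [486.1, 221.4, 216.3]
tcp_rot: [3.141, -0.001, 0.371]
ft_force: [0.5, -0.0, -0.4]
opening: 0.403
grip_force: 0.0
```

```bash
python3 to.py 484.6 221 175 .374; python3 -c "
from h import *
c,f=cam('scene');im=np.ascontiguousarray(c['frame'][:,:,::-1]);cv2.imwrite('pics/s7.png',im)
q=np.load('q.npy');p=cv2.resize(cv2.imread('pics/s5.png')[:,:400],(70,70),interpolation=cv2.INTER_AREA)
t=p[15:25,34:45];m=cv2.matchTemplate(im[140:220,340:420],t,cv2.TM_CCOEFF_NORMED);_,v,_,l=cv2.minMaxLoc(m);print(v,l[0]+345,l[1]+145,proj(c,f,[[484.6,221,183]]))"
```

```text
shift [-1.5 -0.2 41.3] turn -0.2 pos [486.1 221.4 216.3] yaw 0.371 j6 1.5 F [ 0.5 -0.  -0.4] t 20.05
0.7850572466850281 405 173 [[385.42791122 174.00407296]]
```

```bash
python3 -c "
import cv2,numpy as np
im=cv2.imread('pics/s7.png');p=cv2.resize(cv2.imread('pics/s5.png')[:,:400],(70,70),interpolation=cv2.INTER_AREA)
m=cv2.matchTemplate(im[140:220,340:420],p[15:25,34:45],cv2.TM_CCOEFF_NORMED)
for _ in range(5):
    _,v,_,l=cv2.minMaxLoc(m);print(round(v,2),l[0]+345,l[1]+145);m[max(0,l[1]-4):l[1]+5,max(0,l[0]-4):l[0]+5]=-1
print(im[164:186,372:412].mean(2).astype(int)[::2,::2])"
```

```text
0.79 405 173
0.74 412 173
0.74 414 163
0.7 394 191
0.7 404 162
[[159 161 165 163 161 163 163 135  47  50  68  42  50 146 169 169 169 170
  170 170]
 [137 139 142 136 135 141 144 107  39  54  59  41  46  80  89  97  95  98
  102 111]
 [121 112 112 113 114 115 115  79  37  43  43  41  43  42  39  41  40  38
   40  39]
 [125 112 112 110 110 110 123 129 117  54  38  40  57  87  86  84  82  78
   69  69]
 [116 110 109 110 109 110 146 158 158 102  38  40  74 105 105 103 104 100
   90  90]
 [102  98  87 106 110 102 136 147 140 103  44  39  82 103 103 100  99  95
   86  78]
 [102 101  87 105 109 105 113 129 122  77  42  42  91 102 100 100  97  94
   90  78]
 [ 99 100  94 105 108 105 113 124  97  65  40  50  95 104 103 102 100  97
   94  88]
 [ 98  97 119 132 106 105 121 133  79  64  39  53 101 105 104 105 105 102
  100  94]
 [ 96  94 147 161 142 142 131 132 108 108  50  59 105 106 107 105 104 102
  100 100]
 [ 85  94 144 152 158 158 142 137 159 151  61  68 106 107 107 106 104 100
   97  96]]
```

The bright ball is at about (386.5,173), as expected for the knob. I'll regrip it along the rod.

>>> arm_command([
  [-3, 0, 25, 0, 0.4],
  [-3, 0, 40.5, 0, 0.4],
  [-3, 0, 40.5, 0, 0.3],
  [-3, 0, 40.5, 0, 0.2],
  [-3, 0, 40.5, 0, 0],
])

```text
t: 20.6
eef_pos: [483.5, 220.5, 176.7]
tcp_rot: [3.141, -0.001, 0.372]
ft_force: [-0.4, 0.5, 0.1]
opening: 0.205
grip_force: 0.0
```

>>> arm_command([
  [0, 0, 0, 0, 0],
  [0, 0, 0, 0, 0],
  [0, 0, 0, 0, 0],
])

```text
t: 20.9
eef_pos: [483.5, 220.3, 176.6]
tcp_rot: [3.141, -0.002, 0.372]
ft_force: [0.1, -2.0, 5.4]
opening: 0.17
grip_force: 30.0
```

```bash
python3 to.py 484.6 221 175 .374; python3 -c "
import numpy as np
for t in (.2,.4,.6,.8,.95,1.1,1.25,1.4,1.55,1.7,1.85,1.95): print(t,np.round([-46*np.sin(t),46*(1-np.cos(t))],1))"
```

```text
shift [ 1.2 -0.2  1.6] turn -0.1 pos [483.5 220.3 176.6] yaw 0.372 j6 1.5 F [ 0.1 -2.   5.4] t 20.9
0.2 [-9.1  0.9]
0.4 [-17.9   3.6]
0.6 [-26.   8.]
0.8 [-33.  14.]
0.95 [-37.4  19.2]
1.1 [-41.   25.1]
1.25 [-43.7  31.5]
1.4 [-45.3  38.2]
1.55 [-46.  45.]
1.7 [-45.6  51.9]
1.85 [-44.2  58.7]
1.95 [-42.7  63. ]
```

>>> arm_command([
  [-9, 0, 1, 0, 0],
  [-18, 0, 3.6, 0, 0],
  [-26, 0, 8, 0, 0],
  [-33, 0, 14, 0, 0],
  [-33, 0, 14, 0, 0],
])

```text
t: 21.4
eef_pos: [451.1, 207.8, 161.2]
tcp_rot: [3.141, 0.002, 0.372]
ft_force: [0.2, -2.4, -0.5]
opening: 0.171
grip_force: 30.0
```

>>> arm_command([
  [-4.4, 0, 5, 0, 0],
  [-8, 0, 11, 0, 0],
  [-8, 0, 11, 0, 0],
])

```text
t: 21.7
eef_pos: [444.4, 205.1, 150.3]
tcp_rot: [3.141, 0.001, 0.372]
ft_force: [0.2, -3.2, 0.4]
opening: 0.172
grip_force: 30.0
```

>>> arm_command([
  [-1, 0, 2, 0, 0],
  [-2, 0, 4, 0, 0],
  [-2, 0, 4, 0, 0],
])

```text
t: 22.0
eef_pos: [442.8, 204.5, 146.7]
tcp_rot: [3.141, 0.001, 0.372]
ft_force: [-1.0, -4.6, 2.6]
opening: 0.17
grip_force: 30.0
```

>>> arm_command([
  [-0.5, 0, 1.5, 0, 0],
  [-1, 0, 3, 0, 0],
  [-1, 0, 3, 0, 0],
])

```text
t: 22.3
eef_pos: [441.9, 204.3, 143.7]
tcp_rot: [3.142, 0.0, 0.372]
ft_force: [-0.8, -4.0, 1.7]
opening: 0.17
grip_force: 30.0
```

Past 1.14 with almost no force, so the stem is entering the notch. Turning on down.

>>> arm_command([
  [-1, 0, 5, 0, 0],
  [-1.6, 0, 10, 0, 0],
  [-1.6, 0, 14, 0, 0],
  [-1.4, 0, 18, 0, 0],
  [-1.4, 0, 18, 0, 0],
])

```text
t: 22.8
eef_pos: [440.3, 203.7, 125.2]
tcp_rot: [-3.141, 0.001, 0.372]
ft_force: [-2.1, -4.4, 0.1]
opening: 0.17
grip_force: 30.0
```

>>> arm_command([
  [0.5, 0, 4, 0, 0],
  [1.3, 0, 8, 0, 0],
  [1.3, 0, 8, 0, 0],
])

```text
t: 23.1
eef_pos: [441.5, 204.2, 117.3]
tcp_rot: [-3.141, 0.002, 0.372]
ft_force: [-2.7, -4.0, 0.1]
opening: 0.169
grip_force: 30.0
```

>>> arm_command([
  [0.7, 0, 2, 0, 0],
  [1.3, 0, 4, 0, 0],
  [1.3, 0, 4, 0, 0],
])

```text
t: 23.4
eef_pos: [442.8, 204.7, 113.6]
tcp_rot: [-3.142, 0.001, 0.372]
ft_force: [-2.4, -4.5, -0.1]
opening: 0.165
grip_force: 30.0
```

>>> arm_command([
  [0.4, 0, 1.5, 0, 0],
  [0.8, 0, 3, 0, 0],
  [0.8, 0, 3, 0, 0],
])

```text
t: 23.7
eef_pos: [443.7, 205.0, 110.7]
tcp_rot: [-3.142, 0.0, 0.372]
ft_force: [-2.4, -2.2, -0.1]
opening: 0.175
grip_force: 30.0
```

>>> arm_command([
  [0.4, 0, 1.5, 0, 0],
  [0.8, 0, 3, 0, 0],
  [0.8, 0, 3, 0, 0],
])

```text
t: 24.0
eef_pos: [444.6, 205.4, 107.6]
tcp_rot: [-3.141, 0.0, 0.372]
ft_force: [-3.7, -1.5, -0.1]
opening: 0.171
grip_force: 30.0
```

>>> arm_command([
  [0, 0, 0, 0, 0.4],
  [0, 0, 0, 0, 0.4],
  [0, 0, 0, 0, 0.4],
  [-3, 0, -20, 0, 0.3],
  [-3, 0, -40, 0, 0],
])

```text
t: 24.5
eef_pos: [441.6, 204.2, 148.1]
tcp_rot: [-3.142, 0.001, 0.372]
ft_force: [-0.4, -0.1, 0.7]
opening: 0.282
grip_force: 0.0
```

>>> arm_command([
  [0, 0, 0, 0, 0],
  [0, 0, 0, 0, 0],
  [0, 0, 0, 0, 0],
  [0, 0, 0, 0, 0],
])

```text
t: 24.9
eef_pos: [441.6, 204.1, 147.1]
tcp_rot: [-3.142, 0.001, 0.372]
ft_force: [0.5, -0.6, 0.2]
opening: 0.009
grip_force: 0.0
```

```bash
python3 to.py 442.5 204.4 129 .374;python3 -c "
from h import *
c,f=cam('scene');cv2.imwrite('pics/s8.png',cv2.resize(c['frame'][140:230,340:460,::-1],None,fx=6,fy=6,interpolation=2))
q=np.load('q.npy');print((proj(c,f,[knob(q[:3],0,65,t) for t in(1.57,1.75,1.95)])-[340,140])*6)"
```

```text
shift [ 0.9  0.1 18.1] turn -0.1 pos [441.6 204.1 147.1] yaw 0.372 j6 1.5 F [ 0.5 -0.6  0.2] t 24.9
[[389.04057262 329.34515578]
 [384.92723402 349.3138816 ]
 [375.88763985 370.13857093]]
```

>>> arm_command([
  [0, 0, 5, 0, 0],
  [0, 0, 10, 0, 0],
  [0, 0, 14, 0, 0],
  [0, 0, 16, 0, 0],
  [0, 0, 16, 0, 0],
])

```text
t: 25.45
eef_pos: [441.7, 204.2, 131.5]
tcp_rot: [3.142, 0.001, 0.372]
ft_force: [-0.3, -0.6, 0.3]
opening: 0.004
grip_force: 0.0
```

>>> arm_command([
  [0, 0, 1, 0, 0],
  [0, 0, 2, 0, 0],
  [0, 0, 2, 0, 0],
])

```text
t: 25.75
eef_pos: [442.0, 204.3, 129.9]
tcp_rot: [3.141, -0.0, 0.372]
ft_force: [1.0, 0.1, 0.3]
opening: 0.006
grip_force: 0.1
```

>>> arm_command([
  [0, 0, 1, 0, 0],
  [0, 0, 2, 0, 0],
  [0, 0, 2, 0, 0],
])

```text
t: 26.05
eef_pos: [442.2, 204.3, 128.4]
tcp_rot: [3.141, -0.001, 0.372]
ft_force: [-0.9, -0.3, 9.1]
opening: 0.004
grip_force: 4.2
```

The knob is firm at z = 129, its height at the lower stop. Retreating, then a last look.

>>> arm_command([
  [0, 0, -30, 0, 0],
  [-10, 0, -80, 0, 0],
  [-40, 0, -120, 0, 0],
  [-60, 0, -130, 0, 0],
  [-60, 0, -130, 0, 0],
])

```text
t: 26.55
eef_pos: [384.7, 182.1, 259.6]
tcp_rot: [3.141, -0.003, 0.372]
ft_force: [-0.5, 0.4, -1.1]
opening: 0.007
grip_force: 0.0
```

```bash
python3 -c "
from h import *
c,f=cam('scene');a=cv2.resize(c['frame'][140:230,300:420,::-1],None,fx=6,fy=6,interpolation=2)
cv2.imwrite('pics/s9.png',a);q=np.load('q.npy');print((proj(c,f,[knob(q[:3],0,65,1.95)[:3],cagepts(q[:3],[[-85,-116,137]])[0]])-[300,140])*6)
print(env.state()['ft_force'],env.state()['eef_pos'])"
```

```text
[[615.88763985 370.13857093]
 [505.70014148 318.48986783]]
[ 0.21943889 -0.01608843 -0.30810297] [385.66364459 182.36095953 258.53835753]
```

View pics/s9.png

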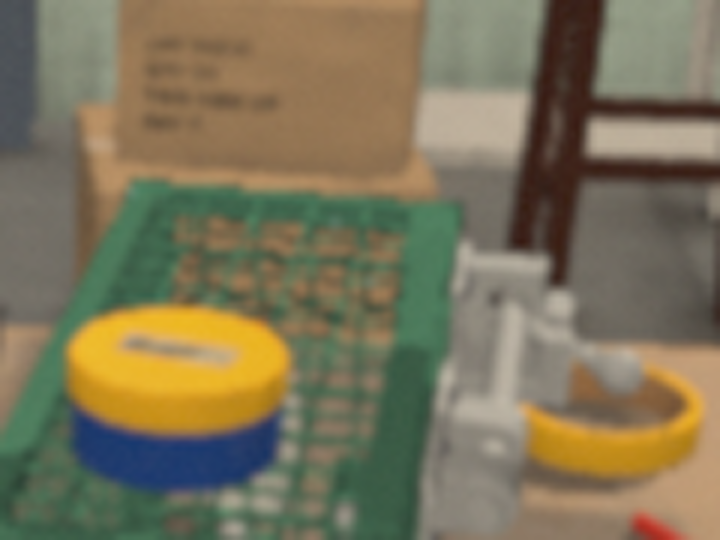

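The picture shows the gate shut, the rod in the keeper and the knob out and down at (612,366), close to the predicted (616,370). The tin is in place, and I'm handing in.

```bash
python3 -c "
from cell import env
print(env.job_done())"
```

```text
the job is handed in; nothing more can be done
None
```

The gate is shut and bolted: the rod is in the keeper, the handle is down on its lower stop in the notch, and the arm is clear. The grease tin stands where it was; I didn't re-check the oil bottle or vee block, but the arm never worked near them. Finding the notch put about 21 N on the keeper (limit 30 N), and I handed the job in at about 27 s.

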